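Turn an agar plate upside down against the turning stand

ROBOT

A 6-joint arm with a two-finger parallel gripper is mounted at the origin on a cart in front of the work surface, level with it; the furniture and walls round the work are solid. World frame = base frame: x ahead of the robot, y to its left, z up, the work surface at z = 0. Lengths are in mm, angles in degrees, forces in N, time in s.
With the tool pointing down it reaches from about 350 to 850 mm from the base axis. Payload 8.1 kg.
Tool frame: the origin (TCP) lies at the centre of the arm's flange, where the gripper is bolted on; the fingertips stand 173 mm ahead of it and the grasp point (between the pads) lies 155 mm ahead of it; z points along the fingers, y is the line along which they close (so a half turn about z gives the same grasp; the last joint's range is limited). The gripper opens to 85 mm and grips with 20 to 120 N. Pads are 22 mm wide; open, the fingers measure 114 mm over their backs; the gripper's body (76 mm by 85 mm) begins 54 mm behind the grasp point. The pads swing forward as they close: fully open they stand 13 mm farther back than shut.
Start: joints at [-80.008, 7.471, 85.268, -0, 87.261, -4.893], TCP at [154.153, -579.865, 404.692] pointing down, gripper open.
Joint ranges: [-169.43, 169.43], [-51.17, 129.36], [1.28, 143.12], [-76.62, 256.62], [0, 156.53], [-152.29, 152.29]. Speed limits (degrees/s): [136.94, 136.94, 159.86, 180, 180, 180].

INTERFACE

Orientations are given as [roll, pitch, yaw] about the fixed x, y, z axes, in that order (R = Rz(yaw) Ry(pitch) Rx(roll)).
In Python, from bench import * gives the robot as it stands.
- The arm moves only by the shell command python3 -m jog 'ROWS' [FORCE]. ROWS is text: rows parted by semicolons, each of 7 numbers parted by spaces: the shift along the tool's x, y, z scaled (see below), then the turn, a rotation vector about the tool's x, y, z scaled (see below), then the closure, from -1 (fully open) to 1 (shut). In form: tx ty tz wx wy wz hand; .... A call has 1 to 5 rows; each row shifts and turns the commanded pose from where the row before left it, along the tool's axes as they then stand; what a row does not reach is not made up. The controller multiplies each number of a shift by 0.1 m and each number of a turn by 60 degrees. A row lasts 1/8 s, in which the tool goes at most 62.5 mm and 10.7 degrees, less where a joint would pass 70% of its speed; a pose out of reach is approached as far as the arm can. A call with a number of a shift or a turn outside -1 to 1 is refused whole. A call with a gripper value outside its range is refused whole. The fingers move at their own pace and stop on an object; FORCE is the grip in N (left out, the last holds). Time passes only in rows, so rows that do not move let the fingers close. It gives the time, the measured TCP pose, the force, the opening and the grip force at its end, in the units of the state.
- sense(): the state, without advancing time (a new reading comes with each control period).
- snapshot(name): name is "scene" or "top" or "wrist"; returns a dict with "img" (420x560x3 uint8, red, green, blue), "fx", "fy", "cx", "cy" (pixels), "dist" ([k1, k2, p1, p2, k3] as OpenCV has them; the pictures are not rectified), "extrinsics" (4x4, takes a point from camera to world coordinates). Camera axes: x right, y down, z forward; pixel columns grow to the right and rows downward; lengths in mm; the calibration is good to about 2 mm. A picture is of the moment at which its call begins. There is no depth.
- hand_in(): hands the job in; it is judged then, once.
The state is a dict: "time": time; "joint_pos": joint angles; "qd": joint speeds; "joint_efforts": joint torques, N m; "tool_pos": TCP position; "tcp_rot": TCP orientation; "ft_force": force on the tool from outside, world axes, zero at the start; "wrist_torque": the same for the moment, N m; "finger_gap": finger opening in mm; "grip_force": force on a finger pad.
Only numpy, scipy, OpenCV 4.12 (cv2) and the standard library are available. Lean on these libraries where they do the work, as an engineer would, in place of code of your own. Each camera call takes 0.05 s, during which the arm holds its last target. There are 200 camera calls.

TASK

The closed agar plate in front of the metal turning stand has to lie upside down for incubation. Without gripping or lifting it, push it with the fingertips along the worktop between the stand's cheeks and up against the sloping wall until it tips up and leans there on edge, then push its upper edge back over from behind the wall, so that the plate flips over and lies flat on its lid on the worktop between the cheeks. Leave everything else where it stands.

Things in the scene. Friction and masses are not known exactly. Their poses are not given: they have to be found in the camera images.
- dish: The agar plate: closed round clear dish with a cream agar layer, 91.4 mm diameter, 17 mm thick, 30 to 60 g, loose. Origin: centre of its underside at the start; z axis points from there to the lid (up at the start, down when flipped). It starts flat on the worktop, lid up, 110 to 145 mm in front of the ramp's foot.
- turner: Turning stand, slippery smooth metal, fixed; open in front and above, no floor (the worktop runs through). Origin: on the worktop, middle of the ramp's foot; x: the level direction in which the plate is pushed in, y left, z up. Over its 99 mm clear width a 3 mm sheet rises from the foot at 38, then 48 (from 8 mm up), 58 (from 18 mm up) and 66 degrees (from 32 mm up) to 55 mm high; nothing behind it.
- mouth (a point): On the worktop in the middle of the stand's open mouth, 85 mm in front of the foot (x = -85 mm). Cheeks 22 mm high and 6 mm thick, inner faces at y = +-49.5 mm, run from x = -58 mm to the wall and flare from there to about 125 mm wide at the mouth. Side plates 55 mm high flank the wall from x = 18 to 54 mm.
- wall_top (a point): Middle of the top edge of the sloping wall, 55 mm above the worktop, 38 mm past the foot. A plate pushed up to the foot leans on this edge at about 55 degrees, lid to the front, and stays when let go; its upper rim is then about 75 mm high and 52 mm past the foot. Pushed back from behind by the part above the wall to 15 degrees past upright, it falls onto its lid.
- cap: Grey metal lamp cap, 41 mm wide, 42 mm high, stands beside the stand (bystander). Origin: centre of underside.
- pen: Marker with black cap, 132 x 14 x 15 mm, lies beside the stand (bystander). Origin: centre of underside.
- fire: Lighter, 80 x 24 x 12 mm, lies beside the stand (bystander). Origin: centre of underside.
- stopper: Small tan stopper, 27 x 16 x 16 mm, lies beside the plate (bystander). Origin: centre of underside.

How it is judged:
By the outcome, as a careful person would: the job done as asked, in the order asked, and still so for the second after the job is handed in, with the robot touching nothing.
It also fails if it takes over 51 s, if anything falls off the work surface, if the arm or the gripper's body presses on something with over 40 N, if the wrist force passes 120 N, or if a joint passes its speed limit or range.

## Working session

There is one attempt and no reset: what is moved stays moved. The work goes in short steps, Python scripts to look and compute and a shell command to move; the robot and the scene stay as the last step left them, time stands still between calls to the robot, and variables do not carry over. Pictures are saved under pics/ and viewed, at most 10 in all, crops included, and the job is handed in when it is done.

```bash
mkdir -p pics; ls; cat > h.py <<'E'
from bench import *
import numpy as np, cv2
def snap(n,f):
    s=snapshot(n); cv2.imwrite('pics/'+f,cv2.cvtColor(s['img'],cv2.COLOR_RGB2BGR)); return s
def ray(s,px,z):
    K=np.array([[s['fx'],0,s['cx']],[0,s['fy'],s['cy']],[0,0,1]]);E=np.array(s['extrinsics'])
    u=cv2.undistortPoints(np.array(px,float).reshape(-1,1,2),K,np.array(s['dist'],float)).reshape(-1,2)
    d=np.c_[u,np.ones(len(u))]@E[:3,:3].T; o=E[:3,3]
    return o+d*((z-o[2])/d[:,2])[:,None]
E
python3 - <<'E'
from h import *
import pickle
a=snap('top','top1.png');b=snap('scene','sc1.png')
pickle.dump((a,b),open('s1.pkl','wb'))
for s in(a,b):print(np.round(s['extrinsics'],2).tolist(),s['fx'],s['dist'])
print(sense())
E
```

```text
pics
[[0.01, -0.99, 0.1, 380.06], [-1.0, -0.01, -0.01, -534.33], [0.01, -0.1, -0.99, 918.42], [0.0, 0.0, 0.0, 1.0]] 545.9605533225154 [0.05675377 0.         0.         0.         0.        ]
[[-0.54, -0.51, 0.67, -111.35], [-0.84, 0.32, -0.44, -150.83], [0.01, -0.8, -0.6, 546.37], [0.0, 0.0, 0.0, 1.0]] 423.76118963670837 [-0.11020555  0.          0.          0.          0.        ]
{'time': 0.1, 'joint_pos': array([-8.00083117e+01,  7.51037264e+00,  8.53216263e+01, -5.58958301e-04,
        8.72619859e+01, -4.89183831e+00]), 'qd': array([-0.0071722 , -0.04017604, -0.24804714, -0.01470641, -0.05468494,
       -0.03719934]), 'joint_efforts': array([ 9.12508276e-04, -5.70954037e+01, -5.01940084e+01, -3.18981865e-04,
        8.07389966e-03,  1.15159816e-05]), 'tool_pos': array([ 154.11014244, -579.66298827,  403.76690449]), 'tcp_rot': array([-1.79906310e+02, -7.45830387e-03,  1.48835477e+01]), 'ft_force': array([0.99721595, 0.50147064, 0.5981281 ]), 'wrist_torque': array([ 0.00913386, -0.00796601, -0.00978565]), 'grip_force': 0.0, 'finger_gap': 85.0761955853249}
```

View pics/top1.png

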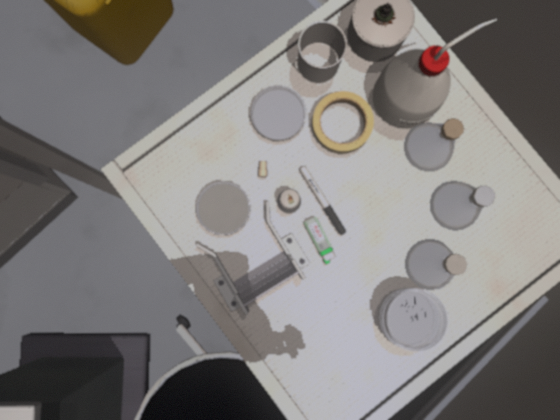

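View pics/sc1.png

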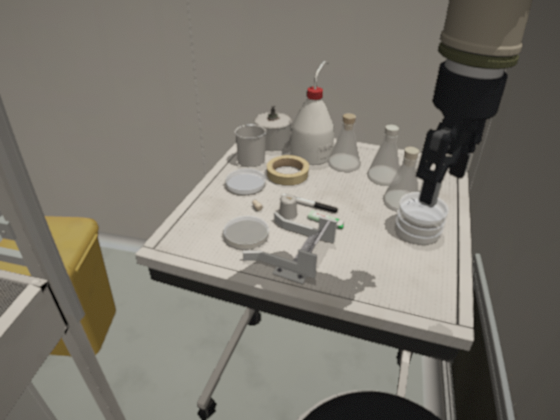

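```bash
python3 - <<'E'
import cv2
i=cv2.imread('pics/top1.png');c=i[140:330,170:360];cv2.imwrite('pics/c1.png',cv2.resize(c,(600,600),interpolation=cv2.INTER_CUBIC)) 
E
```

```text
(no output)
```

View pics/c1.png

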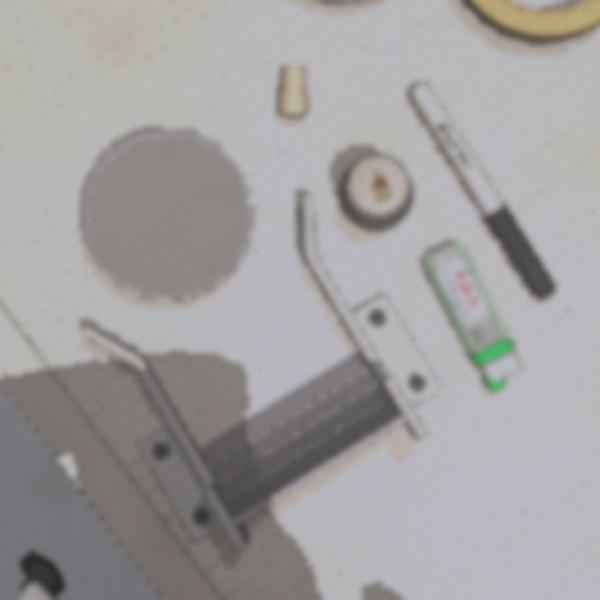

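```bash
python3 - <<'E'
from h import *
import pickle
a,b=pickle.load(open('s1.pkl','rb'))
def P(l,z): return ray(a,np.array(l)/(600/190)+[170,140]-0.34,z)
r=lambda n,v:print(n,np.round(v,1).tolist())
sc=P([(162,451),(202,515),(377,317),(417,382)],3); bend=P([(143,362),(308,248)],22); tip=P([(85,322),(303,192)],22)
wt=P([(240,517),(405,415)],55); ft=P([(205,450),(365,352)],0)
for n,v in zip(['sc','bend','tip','wt','ft'],[sc,bend,tip,wt,ft]): r(n,v[:,:2])
d1=sc[1]-sc[0];d2=sc[3]-sc[2];d3=(wt[1]-wt[0]);d4=bend[1]-bend[0]; d5=sc[2:].mean(0)-sc[:2].mean(0)
f=lambda d:np.degrees(np.arctan2(d[1],d[0]))
print([f(x) for x in (d1,d2)],[f(x)-90 for x in(d3,d4,d5,ft[1]-ft[0])],np.linalg.norm(d4),np.linalg.norm(d5))
# yaw is x dir; d3 points toward +y or -y?
yaw=np.radians(np.mean([f(d1),f(d2)]))
x=np.array([np.cos(yaw),np.sin(yaw)]);y=np.array([-x[1],x[0]])
for n,v,o in(('bend',bend,-58),('wt',wt,38),('ft',ft,0),('sc',sc,36),('tip',tip,-85)):
  m=v[:,:2].mean(0)-o*x; print(n,m,m@x,m@y)
hsv=cv2.cvtColor(a['img'],cv2.COLOR_RGB2HSV)
r('hsv',[hsv[208,222],hsv[208,260],hsv[150,222]])
g=cv2.cvtColor(a['img'],cv2.COLOR_RGB2GRAY);print(g[208,185:262].tolist());print(g[170:245,222].tolist())
r('dish',P([(167,212)],17));print(P([(80,212),(253,212),(167,127),(167,300)],17))
E
```

```text
sc [[346.2, -452.4], [313.4, -474.1], [417.9, -564.6], [383.9, -586.1]]
bend [[392.4, -443.2], [452.6, -527.6]]
tip [[412.6, -412.7], [481.9, -524.6]]
wt [[316.4, -496.3], [367.3, -577.3]]
ft [[346.9, -474.7], [399.4, -558.5]]
[np.float64(-146.56964070989952), np.float64(-147.7207164105539)] [np.float64(-147.86243699628264), np.float64(-144.48942655518232), np.float64(-147.6106581298248), np.float64(-147.92467555557332)] 103.71366477215862 132.75353729244998
bend [ 373.75493514 -516.88301195] -33.55669530091694 636.9731138654067
wt [ 373.772344   -516.16868723] -33.95884947675165 636.3824914044214
ft [ 373.15134099 -516.63289387] -33.185339424947074 636.4355454861459
sc [ 395.60498771 -499.77076081] -61.19539168370147 634.4519238648587
tip [ 375.88460953 -514.77778866] -36.487833188034585 636.3599998461752
hsv [[10, 16, 142], [120, 7, 190], [24, 14, 185]]
[182, 184, 185, 182, 183, 181, 183, 182, 184, 173, 148, 136, 140, 138, 137, 136, 136, 137, 138, 138, 138, 138, 137, 138, 138, 138, 138, 138, 138, 138, 137, 137, 137, 136, 136, 136, 136, 137, 136, 137, 137, 137, 137, 136, 137, 137, 138, 138, 138, 137, 139, 139, 138, 138, 137, 138, 136, 137, 138, 138, 135, 136, 139, 142, 147, 162, 177, 182, 184, 184, 181, 185, 183, 184, 184, 186, 184]
[183, 184, 183, 183, 185, 183, 184, 182, 181, 178, 167, 153, 144, 142, 139, 136, 136, 135, 136, 136, 136, 138, 137, 137, 138, 136, 138, 136, 137, 138, 138, 137, 136, 136, 137, 136, 137, 136, 137, 136, 136, 136, 136, 135, 137, 137, 137, 136, 136, 137, 137, 136, 136, 135, 135, 136, 136, 135, 136, 136, 135, 135, 137, 147, 160, 167, 170, 175, 180, 182, 183, 182, 183, 183, 182]
dish [[471.0, -453.3, 17.0]]
[[ 470.34016754 -407.8447854    17.        ]
 [ 471.58145857 -498.43706515   17.        ]
 [ 516.01285147 -452.34043044   17.        ]
 [ 424.79529852 -454.39721405   17.        ]]
```

The top view shows the dish at about (222,208) px. The stand opens toward it, with its cheek bends at (215,254) and (267,218) px and the wall near (265,278). This puts the turner origin at about (373.7, -516.5) with yaw -147.4°. The dish sits at x≈-116, y≈-1 in that frame. The scene view agrees.

I'll turn the tool and move it in behind the dish.

```bash
python3 -m jog '0 0 0 0 0 -0.148 -0.18; 0 0 0 0 0 -0.148 -0.18; 0.45 0.07 0 0 0 0 -0.18; 0.45 0.07 0 0 0 0 -0.18; 0.45 0.07 0 0 0 0 -0.18'; python3 -m jog '0.45 0.07 0 0 0 0 -0.18; 0.45 0.07 0 0 0 0 -0.18; 0.45 0.07 0.2 0 0 0 -0.18; 0.45 0.07 0.35 0 0 0 -0.18; 0.45 0.07 0.35 0 0 0 -0.18'; python3 -m jog '0.45 0.07 0.3 0 0 0 -0.18; 0 0 0 0 0 0 -0.18'
```

```text
time: 0.72
tool_pos: [280.1, -524.0, 404.1]
tcp_rot: [-180.0, -0.0, 32.6]
ft_force: [0.7, -0.5, 0.8]
finger_gap: 50.7
grip_force: 0.0
time: 1.35
tool_pos: [488.7, -432.0, 313.6]
tcp_rot: [180.0, 0.0, 32.6]
ft_force: [-0.5, -0.6, -0.4]
finger_gap: 50.2
grip_force: 0.0
time: 1.6
tool_pos: [530.6, -411.2, 279.5]
tcp_rot: [-179.6, 0.1, 32.9]
ft_force: [0.1, 1.0, -0.6]
finger_gap: 50.7
grip_force: 0.0
```

```bash
python3 -m jog '0.01 0.028 0.4 0 0 0 -0.18; 0 0 0.35 0 0 0 -0.18; 0 0 0.15 0 0 0 -0.18;0 0 0.03 0 0 0 -0.18; 0 0 0 0 0 0 -0.18'; python3 - <<'E'
from h import *
s=sense();print(s['tool_pos'],s['ft_force'])
a=snap('scene','sc2.png');i=cv2.imread('pics/sc2.png')[130:300,180:380];cv2.imwrite('pics/c2.png',cv2.resize(i,(706,600),interpolation=cv2.INTER_CUBIC))
E
```

```text
time: 2.22
tool_pos: [531.8, -416.9, 193.4]
tcp_rot: [179.9, -0.0, 32.6]
ft_force: [0.2, -0.4, 0.3]
finger_gap: 50.3
grip_force: 0.0
[ 531.83733198 -416.93132824  193.3517542 ] [ 0.22361007 -0.44307606  0.33639501]
```

View pics/c2.png

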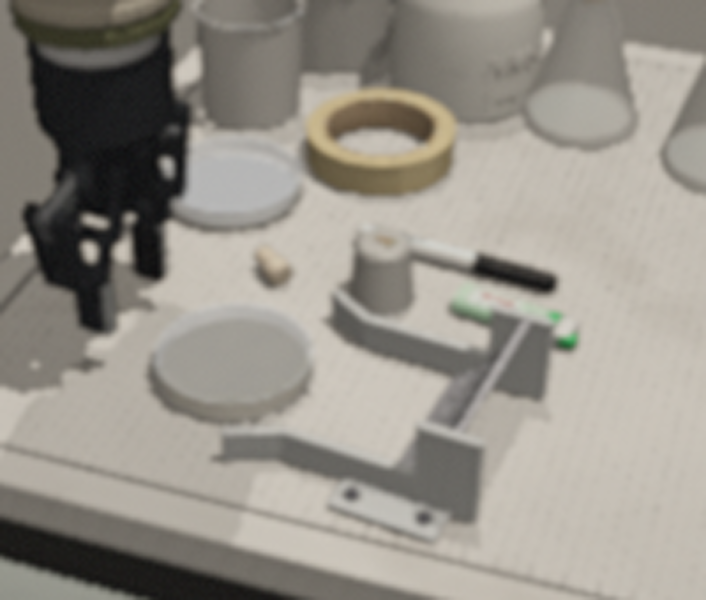

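Fingers are behind the dish and clear of everything. Next I'll lower them until just above the worktop.

```bash
python3 -m jog '0 -0.02 0.08 0 0 0 -0.18; 0 0 0.04 0 0 0 -0.18; 0 0 0 0 0 0 -0.18'; python3 -m jog '0 0 0.02 0 0 0 -0.18; 0 0 0.02 0 0 0 -0.18; 0 0 0 0 0 0 -0.18'
```

```text
time: 2.65
tool_pos: [530.2, -414.3, 179.0]
tcp_rot: [-179.9, 0.0, 32.7]
ft_force: [-0.3, -0.2, 0.5]
finger_gap: 50.2
grip_force: 0.0
time: 3.02
tool_pos: [530.4, -414.5, 175.4]
tcp_rot: [-180.0, 0.0, 32.6]
ft_force: [-0.7, 0.5, -0.3]
finger_gap: 50.5
grip_force: 0.0
```

```bash
python3 - <<'E'
from h import *
a=snap('scene','sc3.png');i=cv2.imread('pics/sc3.png')[160:260,180:300];cv2.imwrite('pics/c3.png',cv2.resize(i,(720,600),interpolation=cv2.INTER_CUBIC))
E
```

```text
(no output)
```

View pics/c3.png

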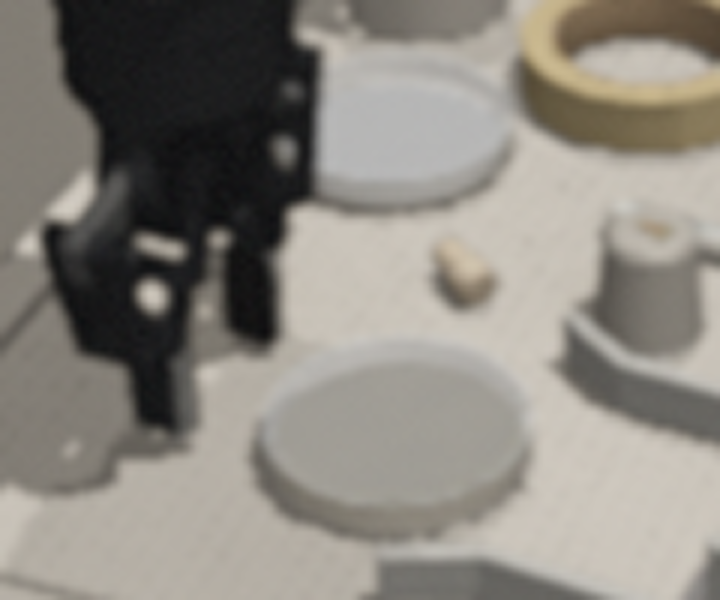

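The fingertips hover just above the worktop at the dish's rear, with no contact force. Now I'll push the dish in.

```bash
python3 -m jog '-0.15 0 0 0 0 0 -0.18; -0.06 0 0 0 0 0 -0.18; -0.08 0.003 0 0 0 0 -0.18; -0.08 0.003 0 0 0 0 -0.18; -0.08 0.003 0 0 0 0 -0.18'; python3 -m jog '-0.08 0.002 0 0 0 0 -0.18; -0.08 0.002 0 0 0 0 -0.18; -0.08 0.002 0 0 0 0 -0.18; -0.08 0 0 0 0 0 -0.18; -0.08 0 0 0 0 0 -0.18'; python3 -m jog '0 0 0 0 0 0 -0.18'; python3 - <<'E'
from h import *
a=snap('top','t4.png');p=sense()['tool_pos'][:2]-[373.7,-516.5];y=np.radians(-147.4);print(p@[np.cos(y),np.sin(y)],p@[-np.sin(y),np.cos(y)])
i=cv2.imread('pics/t4.png')[160:330,180:350];cv2.imwrite('pics/c4.png',cv2.resize(i,(600,600),interpolation=cv2.INTER_CUBIC))
E
```

```text
time: 3.7
tool_pos: [492.5, -440.0, 175.7]
tcp_rot: [180.0, 0.0, 32.6]
ft_force: [0.9, 0.2, 0.8]
finger_gap: 50.2
grip_force: 0.1
time: 4.32
tool_pos: [459.2, -462.0, 175.7]
tcp_rot: [180.0, -0.0, 32.6]
ft_force: [0.5, 1.3, 0.8]
finger_gap: 50.5
grip_force: 0.1
time: 4.45
tool_pos: [459.1, -462.1, 175.7]
tcp_rot: [-180.0, 0.0, 32.6]
ft_force: [0.2, -0.5, 0.4]
finger_gap: 50.8
grip_force: 0.0
-101.60299697476893 0.1584729049542304
```

View pics/c4.png

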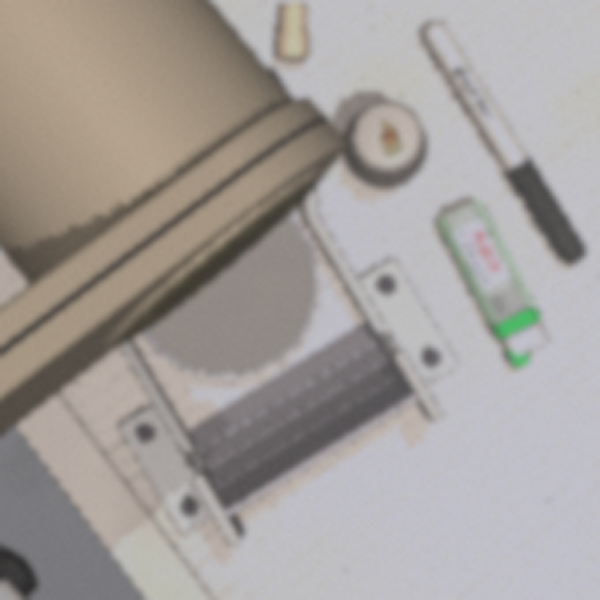

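The dish is between the cheeks, with its front edge a few mm short of the foot. The stopper, cap, pen and lighter haven't moved. I'll push on up the ramp.

```bash
python3 -m jog '-0.06 0 0 0 0 0 -0.18; -0.06 0 0 0 0 0 -0.18; -0.06 0 0 0 0 0 -0.18; -0.06 0 0 0 0 0 -0.18; -0.06 0 0 0 0 0 -0.18'; python3 -m jog '-0.06 0 0 0 0 0 -0.18; -0.06 0 0 0 0 0 -0.18; -0.06 0 0 0 0 0 -0.18; -0.06 0 0 0 0 0 -0.18; -0.06 0 0 0 0 0 -0.18'; python3 - <<'E'
from h import *
a=snap('scene','sc5.png');p=sense()['tool_pos'][:2]-[373.7,-516.5];y=np.radians(-147.4);print(p@[np.cos(y),np.sin(y)],p@[-np.sin(y),np.cos(y)])
i=cv2.imread('pics/sc5.png')[170:290,220:364];cv2.imwrite('pics/c5.png',cv2.resize(i,(720,600),interpolation=cv2.INTER_CUBIC))
E
```

```text
time: 5.12
tool_pos: [434.5, -478.0, 176.2]
tcp_rot: [180.0, -0.0, 32.6]
ft_force: [3.2, 2.3, 2.7]
finger_gap: 50.2
grip_force: 1.9
time: 5.75
tool_pos: [408.3, -494.3, 175.2]
tcp_rot: [-179.9, 0.0, 32.6]
ft_force: [-0.1, 0.3, 0.3]
finger_gap: 50.5
grip_force: 0.3
-40.51267664843141 -0.03788615203497869
```

View pics/c5.png

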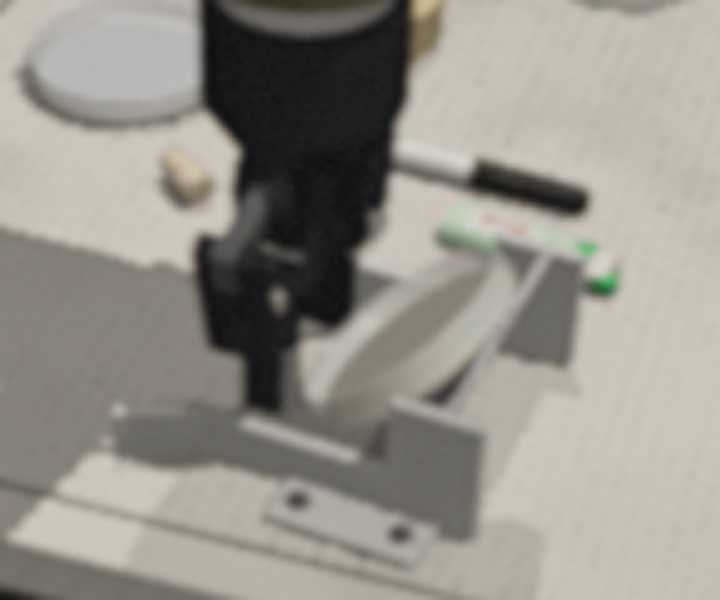

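The plate has tipped up and is climbing the wall. I'll push the last stretch to the foot slowly.

```bash
python3 -m jog '-0.05 0 0 0 0 0 -0.18; -0.04 0 0 0 0 0 -0.18; -0.04 0 0 0 0 0 -0.18; 0 0 0 0 0 0 -0.18'; python3 -m jog '-0.03 0 0 0 0 0 -0.18; 0 0 0 0 0 0 -0.18';python3 -m jog '-0.02 0 0 0 0 0 -0.18; 0 0 0 0 0 0 -0.18'; python3 - <<'E'
from h import *
a=snap('scene','sc6.png');p=sense()['tool_pos'][:2]-[373.7,-516.5];y=np.radians(-147.4);print(p@[np.cos(y),np.sin(y)],p@[-np.sin(y),np.cos(y)])
i=cv2.imread('pics/sc6.png')[170:290,220:364];cv2.imwrite('pics/c6.png',cv2.resize(i,(720,600),interpolation=cv2.INTER_CUBIC))
E
```

```text
time: 6.3
tool_pos: [397.9, -501.3, 175.7]
tcp_rot: [-180.0, 0.0, 32.6]
ft_force: [1.4, 0.0, -0.7]
finger_gap: 50.6
grip_force: 0.0
time: 6.55
tool_pos: [395.6, -502.7, 175.7]
tcp_rot: [-180.0, 0.0, 32.6]
ft_force: [0.6, -0.6, -0.3]
finger_gap: 50.1
grip_force: 0.0
time: 6.8
tool_pos: [393.9, -503.8, 175.7]
tcp_rot: [-180.0, 0.0, 32.6]
ft_force: [0.4, -0.5, 0.5]
finger_gap: 50.0
grip_force: 0.1
-23.903679021393827 0.22069278417533766
```

View pics/c6.png

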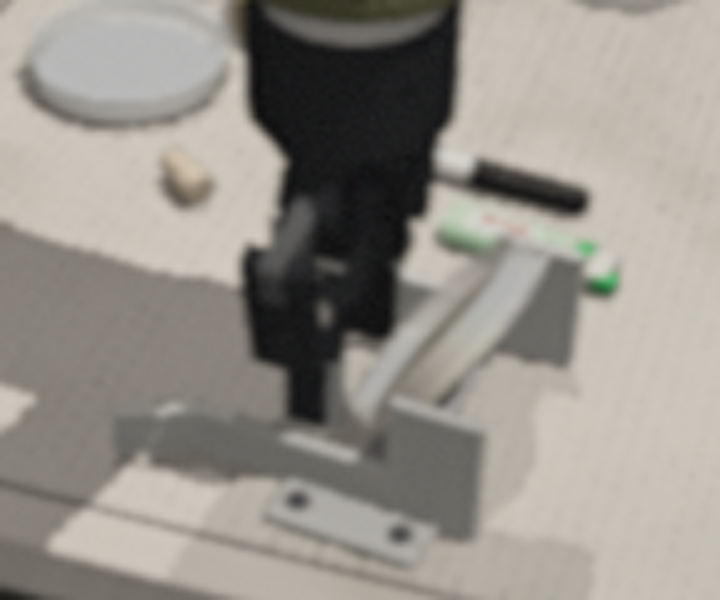

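```bash
python3 -m jog '-0.03 0 0 0 0 0 -0.18; 0 0 0 0 0 0 -0.18; 0.15 0 0 0 0 0 -0.18; 0.3 0 0 0 0 0 -0.18; 0 0 -0.5 0 0 0 0.3'; python3 -m jog '0 0 -0.5 0 0 0 0.6; 0 0 -0.5 0 0 0 0.9; 0.5 0 0 0 0 0 0.9; 0.6 0 0 0 0 0 0.9; 0 0 0 0 0 0 0.9'; python3 - <<'E'
from h import *
a=snap('scene','sc7.png');b=snap('top','t7.png');p=sense()['tool_pos'];print(p)
i=cv2.imread('pics/sc7.png')[190:290,220:340];j=cv2.imread('pics/t7.png')[180:330,190:340]
cv2.imwrite('pics/c7.png',np.hstack([cv2.resize(i,(400,400),interpolation=cv2.INTER_CUBIC),cv2.resize(j,(400,400),interpolation=cv2.INTER_CUBIC)]))
E
```

```text
time: 7.48
tool_pos: [429.8, -477.3, 220.5]
tcp_rot: [-179.4, 0.0, 32.8]
ft_force: [0.0, -1.1, 0.6]
finger_gap: 33.2
grip_force: 0.0
time: 8.1
tool_pos: [525.6, -418.2, 325.7]
tcp_rot: [-180.0, -0.1, 32.9]
ft_force: [-1.1, -0.4, -0.1]
finger_gap: 4.7
grip_force: 0.0
[ 522.82581313 -420.6755803   325.29535329]
```

View pics/c7.png

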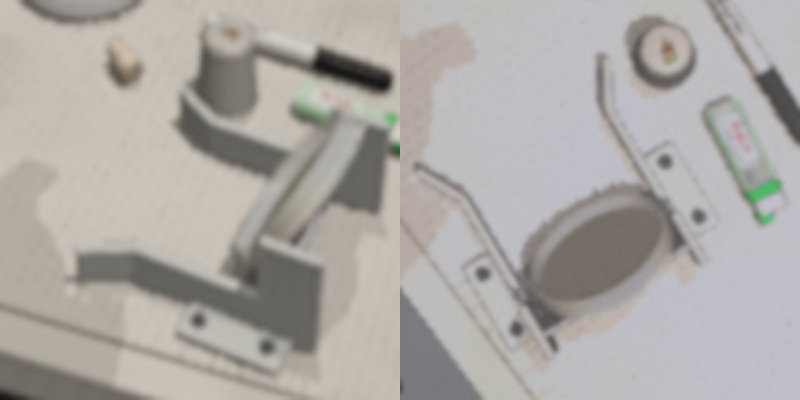

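The plate leans on the wall's top edge, lid to the front, and stands on its own. In the top crop it lies between the side plates, and everything else is where it was. I'll carry the shut gripper over it to behind the wall.

```bash
python3 -m jog '-0.5 0 0 0 0 0 0.9; -0.55 0 0 0 0 0 0.9; -0.55 0 0 0 0 0 0.9; -0.55 0 0 0 0 0 0.9; -0.55 0 0 0 0 0 0.9'; python3 -m jog '0 0 0 0 0 0 0.9; 0 0 0.4 0 0 0 0.9; 0 0 0.35 0 0 0 0.9; 0 0 0.1 0 0 0 0.9; 0 0 0 0 0 0 0.9'; python3 - <<'E'
from h import *
import pickle
a,b=pickle.load(open('s1.pkl','rb'))
y=np.radians(-147.4);R=np.array([[np.cos(y),np.sin(y)],[-np.sin(y),np.cos(y)]])
o=np.array([373.7,-516.5]);print(R@(sense()['tool_pos'][:2]-o),sense()['tool_pos'],R@(ray(a,[(270.6,292.5)],75)[0,:2]-o))
E
```

```text
time: 8.82
tool_pos: [291.7, -568.5, 325.7]
tcp_rot: [-180.0, 0.0, 32.5]
ft_force: [0.1, -0.4, 0.1]
finger_gap: 4.2
grip_force: 0.0
time: 9.45
tool_pos: [294.6, -567.1, 240.5]
tcp_rot: [-179.9, -0.0, 32.6]
ft_force: [-0.1, -0.2, 0.3]
finger_gap: 4.3
grip_force: 0.0
[9.39100615e+01 6.27835990e-02] [ 294.61906952 -567.14888977  240.46348355] [42.80138466 -5.5658724 ]
```

```bash
python3 -m jog '0.15 0 0 0 0 0 0.9; 0.1 0 0 0 0 0 0.9; 0.05 0 0 0 0 0 0.9; 0.05 0 0 0 0 0 0.9; 0.05 0 0 0 0 0 0.9'; python3 -m jog '0.05 0 0 0 0 0 0.9; 0.05 0 0 0 0 0 0.9; 0.05 0 0 0 0 0 0.9; 0.05 0 0 0 0 0 0.9; 0.05 0 0 0 0 0 0.9'; python3 -m jog '0.05 0 0 0 0 0 0.9; 0.05 0 0 0 0 0 0.9; 0.05 0 0 0 0 0 0.9; 0.05 0 0 0 0 0 0.9; 0.05 0 0 0 0 0 0.9'; python3 -m jog '0.05 0 0 0 0 0 0.9; 0.05 0 0 0 0 0 0.9; 0.05 0 0 0 0 0 0.9; 0.05 0 0 0 0 0 0.9; 0 0 0 0 0 0 0.9'; python3 - <<'E'
from h import *
y=np.radians(-147.4);R=np.array([[np.cos(y),np.sin(y)],[-np.sin(y),np.cos(y)]])
print(R@(sense()['tool_pos'][:2]-[373.7,-516.5]))
snap('scene','sc8.png');snap('top','t8.png')
E
```

```text
time: 10.07
tool_pos: [328.6, -545.7, 240.8]
tcp_rot: [180.0, 0.0, 32.6]
ft_force: [0.3, -0.4, 0.2]
finger_gap: 4.3
grip_force: 0.1
time: 10.7
tool_pos: [349.6, -532.2, 240.7]
tcp_rot: [-180.0, -0.0, 32.6]
ft_force: [-0.4, 0.6, 0.6]
finger_gap: 4.1
grip_force: 0.0
time: 11.32
tool_pos: [370.7, -518.7, 240.7]
tcp_rot: [180.0, -0.0, 32.6]
ft_force: [-0.4, 0.9, 0.2]
finger_gap: 4.3
grip_force: 0.0
time: 11.95
tool_pos: [387.6, -507.8, 240.7]
tcp_rot: [-180.0, -0.0, 32.7]
ft_force: [-0.8, -0.2, 0.6]
finger_gap: 4.2
grip_force: 0.0
[-16.37439563   0.18469546]
```

```bash
python3 -m jog '0.05 0 0 0 0 0 0.9; 0.05 0 0 0 0 0 0.9; 0.05 0 0 0 0 0 0.9; 0 0 0 0 0 0 0.9; 0 0 -0.3 0 0 0 0.9'; python3 -m jog '-0.4 0 -0.5 0 0 0 0.9; -0.6 0 -0.4 0 0 0 0.9; -0.6 0 0 0 0 0 0.9; -0.6 0 0 0 0 0 0.9; 0 0 0 0 0 0 0.9';  python3 - <<'E'
from h import *
snap('scene','sc9.png');snap('top','t9.png')
i=cv2.imread('pics/sc9.png')[170:290,210:354];j=cv2.imread('pics/t9.png')[150:330,170:350]
cv2.imwrite('pics/c9.png',np.hstack([cv2.resize(i,(400,333),interpolation=cv2.INTER_CUBIC),cv2.resize(j,(333,333),interpolation=cv2.INTER_CUBIC)]))
E
```

```text
time: 12.68
tool_pos: [399.1, -498.7, 267.7]
tcp_rot: [-179.6, 0.0, 32.7]
ft_force: [0.7, -0.1, -0.2]
finger_gap: 4.2
grip_force: 0.0
time: 13.3
tool_pos: [218.0, -615.8, 354.2]
tcp_rot: [180.0, 0.1, 32.3]
ft_force: [0.2, 0.2, -0.6]
finger_gap: 4.4
grip_force: 0.0
```

View pics/c9.png

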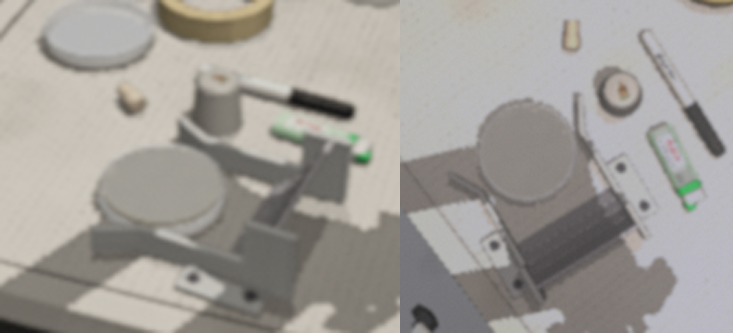

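```bash
python3 - <<'E'
from h import *
y=np.radians(-147.4);R=np.array([[np.cos(y),np.sin(y)],[-np.sin(y),np.cos(y)]])
s=snapshot('top')
for z in(0,17):print([(R@(p[:2]-[373.7,-516.5])).round(1) for p in ray(s,[(238.6,231),(212.5,231),(265,231),(238.6,204),(238.6,259)],z)])
E
```

```text
[array([-69.1,   0.5]), array([-92.2, -36.7]), array([-45.6,  38.2]), array([-108. ,   24.3]), array([-29.1, -24. ])]
[array([-67.7,   0.8]), array([-90.4, -35.7]), array([-44.7,  37.8]), array([-105.9,   24.2]), array([-28.5, -23.2])]
```

```bash
python3 -c "
from bench import *
print(hand_in())"
```

```text
the job is handed in; nothing more can be done
None
```

I flipped the agar plate without gripping it and handed the job in at about 13 s; it lies flat on its lid, its centre 68 mm in front of the ramp's foot, so its front edge sticks out about 30 mm past the cheeks' mouth, and in the last pictures nothing else had moved.

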